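Clamp a chocolate mould on the shaking table

ROBOT

A 6-joint arm with a two-finger parallel gripper is mounted at the origin on the work surface. World frame = base frame: x ahead of the robot, y to its left, z up, the work surface at z = 0. Lengths are in m, angles in rad, forces in N, time in s.
With the tool pointing down it reaches from about 0.4 to 0.825 m from the base axis. Payload 7 kg.
Tool frame: the origin (TCP) lies at the very end of the fingers, on their centre line; the grasp point (between the pads) lies 19 mm behind it (tcp_to_grasp is the distance from the TCP to the grasp point, in m); x points along the fingers, z is the direction in which the jaws open and shut, and the axes are right-handed (so a half turn about x gives the same grasp; the last joint's range is limited). The gripper opens to 88 mm and grips with 3 to 60 N. Pads are 19 mm wide; open, the fingers measure 130 mm over their backs; the gripper's body (78 mm by 193 mm) begins 47 mm behind the grasp point.
Start: joints at [1.538, 0.359, 0.012, 0, -1.224, -0.288], TCP at [0.213, 0.641, 0.227] pointing down, gripper open.
Joint ranges: [-3.07, 3.07], [-1.43, 2.12], [-1.02, 1.25], [-3.03, 1.67], [-3.05, -0], [-3.03, 3.03]. Speed limits (rad/s): [2.39, 2.39, 3.01, 3.14, 3.14, 3.14].

INTERFACE

Orientations are given as [roll, pitch, yaw] about the fixed x, y, z axes, in that order (R = Rz(yaw) Ry(pitch) Rx(roll)).
In Python, from station import get_state, grab_frame, job_done, tcp_to_grasp gives the robot as it stands. The module is installed in compiled form; this text tells all that it offers.
- The arm moves only by the shell command python3 -m crank 'ROWS' [FORCE]. ROWS is JSON, a list of rows, each a list of 7 numbers: the shift along the tool's x, y, z in m, then the turn, a rotation vector about the tool's x, y, z in rad, then the opening, from 0 (shut) to 1 (fully open). In form: [[x, y, z, wx, wy, wz, fingers], ...]. A call has 1 to 10 rows; each row is the pose to reach, as a shift and turn from the pose commanded when the call began, along the tool's axes at that moment; what a row does not reach only later rows make up. A row lasts 1/8 s, in which the tool goes at most 62.5 mm and 10.7 degrees, less where a joint would pass 70% of its speed; a pose out of reach is approached as far as the arm can. A call with a gripper value outside its range is refused whole. The fingers move at their own pace and stop on an object; FORCE is the grip in N (left out, the last holds). Time passes only in rows, so rows that repeat a pose let the fingers close. It gives the time, the measured TCP pose, the force and the opening at its end, in the units of the state.
- get_state(): the state, without advancing time (a new reading comes with each control period).
- grab_frame(name): name is "scene" or "top" or "wrist"; returns a dict with "pixels" (480x640x3 uint8, red, green, blue), "vfov" (degrees; the focal length in pixels is half the picture's height over the tangent of half this angle, whatever the lens; pixels are square), "cx", "cy" (the principal point, pixels), "extrinsics" (4x4, takes a point from world to camera coordinates). Camera axes: x right, y up, looking along -z (the intrinsics and any distortion apply to the point x, -y, -z); pixel columns grow to the right and rows downward; lengths in m; the calibration is good to about 2 mm. The wrist camera is an equidistant fisheye: a pixel r from the principal point sees the ray r / f radians off the axis. A picture is of the moment at which its call begins. There is no depth.
- job_done(): hands the job in, once; it reports no verdict.
The state is a dict: "t": time; "q": joint angles; "qd": joint speeds; "joint_efforts": joint torques, N m; "eef_pos": TCP position; "ee_rot": TCP orientation; "force": force on the tool from outside, world axes, zero at the start; "moment": the same for the moment, N m; "width": finger opening in m.
Only numpy, scipy, OpenCV 4.12 (cv2) and the standard library are available. Lean on these libraries where they do the work, as an engineer would, in place of code of your own. Each camera call takes 0.05 s, during which the arm holds its last target.

TASK

Clamp the painted chocolate mould on the shaking table: with your fingertips press down the orange pad in the middle of the clamp slider to free its brake and, keeping it pressed, push the slider until its jaw meets the two red stops, which squares the mould up against the back fence. Then let the pad spring up and take your hand away. Never drag the slider while its brake is on, do not lift the mould, and leave everything else standing where it is.

Things in the scene. Friction and masses are not known exactly. Their poses are not given: they have to be found in the camera images.
- shaker: Shaking table: white housing with a steel top plate 340 (x) by 400 (y) mm, plate top 85 mm above its origin (centre of its underside, on the work surface). The clamp slides along its +y axis, towards the fence, a steel bar 300 mm long and 30 mm high whose inner face is at y = +180 mm. Two red stops, 14 x 18 x 26 mm, stand on the plate at x = -148 and +148 mm. It is fixed, in front of the robot at varying places, and turned up to 15 degrees.
- stop_line (a point): Point midway between the two red stops, in the plane of their faces, 14 mm above the plate; the jaw face comes to this point when the slider is home. Axes as the shaking table's.
- slider (a joint): Position of the clamp slider along the table's +y axis, m: 0 fully back, 0.110 home with the jaw against the red stops (hard stop). The aluminium carriage is 64 mm wide (x) and 96 mm long (y); a jaw bar 310 mm wide, 12 mm thick and 24 mm high is fixed across its front (+y) end. Brake on, it takes about 10 N to drag it, which must not be done; brake freed, about 1 to 3 N, and up to 10 N once the jaw pushes the mould.
- jaw_face (a point): Centre of the rubber face of the slider's jaw (the side towards the mould), 14 mm above the plate. Axes as the shaking table's.
- pad (a joint): How far the orange pad is pressed down, m: 0 up (brake on), 0.0065 bottomed. A spring holds the brake: the pad gives only above 10 N, then 0.5 N per mm (13 N at the bottom). The brake is free once the pad is down by 1 mm or more; 3 to 5 mm is a good depth.
- pad_top (a point): Centre of the top face of the orange pad in the middle of the slider, 45 mm above the plate when up; it moves with slider and pad. The pad is 60 mm wide (x) and 53 mm long (y), between two raised aluminium end blocks (y = 28 to 48 mm fore and aft of its centre, across the full 64 mm width) whose tops are 10 mm above the resting pad; open to the sides in x. A fingertip on the pad can push against the front block. Axes as the shaking table's.
- mould: The painted chocolate mould: clear polycarbonate plate with 15 round cavities, 275 (x) by 135 (y) by 24 mm, about 0.45 kg, loose on the plate between jaw and fence, long side across the slide; origin at the centre of its underside. It starts a few mm short of the fence.
- black_bottle: Black dropper bottle with white nozzle, 34 mm diameter, 78 mm high, standing on the plate's rear corner (about x = +128, y = -160 mm of the shaking table). Origin at the centre of its underside. Leave alone.
- red_bottle: Red dropper bottle with white nozzle, 34 mm diameter, 78 mm high, on the work surface at the left. Leave alone.
- spare_mould: Unpainted clear mould with square cavities, 275 x 135 x 24 mm, lying on the work surface at the right. Leave alone.
- gold_jar: Gold jar with white cap, 54 mm diameter, 55 mm high, standing on the plate's rear corner nearer the robot (about x = -128, y = -156 mm of the shaking table). Leave alone.
- brush: Flat paint brush with wooden handle, about 200 mm long and 20 mm high, lying on the work surface at the left. Leave alone.
- bowl: White bowl, 110 mm diameter, 50 mm high, on the work surface at the right. Leave alone.
- cup: Blue cup, 68 mm diameter, 75 mm high, on the work surface at the left. Leave alone.

How it is judged:
On the way, in this order (a step that is already met when the one before it is completed fails the run):
1. the orange pad is pressed, freeing the brake, with the slider still short of the stops (value of joint pad above 0.001 m and value of joint slider below 0.09 m), for 0.1 s.
2. the slider reaches the red stops with the pad still pressed (value of joint pad above 0.0007 m and value of joint slider above 0.107 m), for 0.1 s.
At the end, for the whole second after the job is handed in: The jaw is within 3 mm of the red stops, the pad is up again (brake on), and the mould lies flat and still, within 4.5 mm of the fence and square to it within 0.03 rad (value of joint slider above 0.107 m and value of joint pad below 0.0007 m and y of mould in the frame of shaker above 0.108 m and z of mould in the frame of shaker below 0.088 m and angle between the y axis of mould and the y axis of shaker, either way round below 0.03 rad and linear speed of mould below 0.01 m/s); the robot touches nothing.
It fails at once if the slider is dragged against its brake (pushed with over 7 N and moving faster than 15 mm/s with the pad less than 0.5 mm down) (value of joint pad below 0.0005 m and (velocity of joint slider above 0.015 m/s or velocity of joint slider below -0.015 m/s) and contact force between any of the fingers, the arm and slider above 7 N).
It fails at once if the mould is lifted or tipped (10 mm or 0.15 rad) (z of mould in the frame of shaker above 0.095 m or angle between mould's own z axis and vertical above 0.15 rad).
It fails at once if another thing is moved by more than 20 mm (distance of any of black_bottle, red_bottle, spare_mould, gold_jar, brush, bowl, cup from where it was at the start of the episode above 0.02 m).
It also fails if it takes over 42 s, if anything falls off the work surface, if the arm or the gripper's body presses on something with over 40 N, if the wrist force passes 120 N, or if a joint passes its speed limit or range.

## Working session

There is one attempt and no reset: what is moved stays moved. The work goes in short steps, Python scripts to look and compute and a shell command to move; the robot and the scene stay as the last step left them, time stands still between calls to the robot, and variables do not carry over. Pictures are saved under pics/ and viewed, and the job is handed in when it is done.

```bash
mkdir -p pics; python3 - <<'E'
from station import *
import cv2
s=get_state(); print(s)
for n in("scene","top","wrist"):
    f=grab_frame(n); cv2.imwrite(f"pics/{n}0.png",f["pixels"][:,:,::-1]); print(n,f["vfov"],f["cx"],f["cy"],f["extrinsics"])
E
```

```text
{'t': 0.0, 'q': array([ 1.53809397e+00,  3.59388165e-01,  1.10887024e-02, -3.36401081e-04,
       -1.22410517e+00, -2.88115317e-01]), 'qd': array([ 0.00134995,  0.00190928, -0.00062664,  0.00081734, -0.00111925,
       -0.00123703]), 'joint_efforts': array([-1.12643229e-03, -5.82722211e+01,  2.93062431e+01,  6.99694186e+00,
        7.00664241e-03, -1.47305182e-04]), 'eef_pos': array([0.21272328, 0.64010346, 0.22563733]), 'ee_rot': array([ 0.09398848,  1.56915721, -1.79774008]), 'force': array([ 0.14630122, -1.10853466, -0.59632724]), 'moment': array([-0.00748727,  0.00106712,  0.03247191]), 'width': 0.08748733847628243}
scene 51.52185147267643 321.8229414021124 244.52289598162923 [[-0.28929766  0.9572283   0.0045653   0.20167925]
 [-0.73929216 -0.22645658  0.63416442  0.36425804]
 [ 0.60807397  0.18008719  0.77318474 -1.53098391]
 [ 0.          0.          0.          1.        ]]
top 42.723855393052155 312.31375827211957 235.17343912476522 [[-0.01125739 -0.99991841 -0.00603673 -0.01112947]
 [ 0.98923688 -0.01201753  0.14582857 -0.57870972]
 [-0.14588922 -0.0043301   0.98929146 -1.39616291]
 [ 0.          0.          0.          1.        ]]
wrist 65.70646984690485 325.6007635743059 233.61314331668277 [[-0.31446547 -0.94926505  0.0027089   0.67324296]
 [ 0.90997658 -0.30226035 -0.28386845  0.0343737 ]
 [ 0.27028519 -0.08680179  0.95885941 -0.39270679]
 [ 0.          0.          0.          1.        ]]
```

View pics/top0.png

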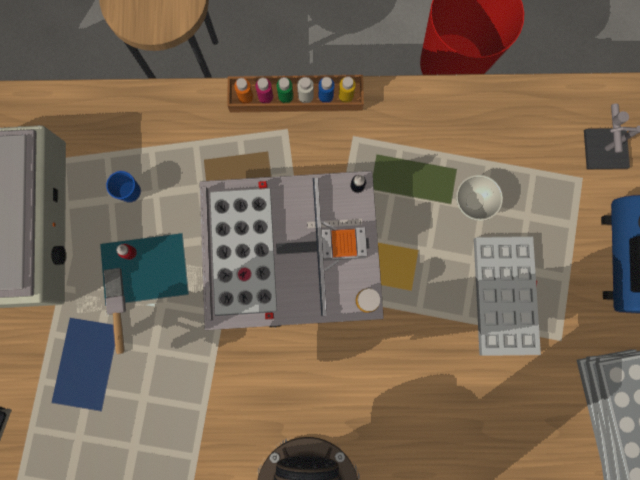

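View pics/scene0.png

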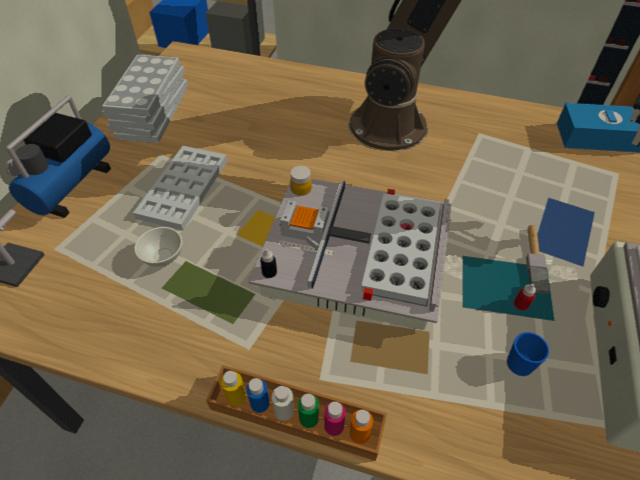

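View pics/wrist0.png

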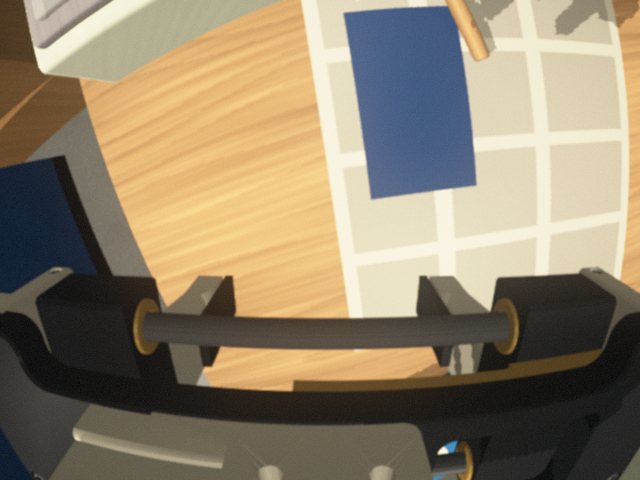

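The top view shows the table turned slightly, with the pad at about (345,243), stops at (263,185) and (269,315), black bottle at (358,183) and jar at (368,300). The fence is on the left, so table +y is close to world +y. Next I'll zoom in for accurate corners.

```bash
python3 - <<'E'
import cv2
im=cv2.imread("pics/top0.png")
cv2.imwrite("pics/z1.png",cv2.resize(im[165:335,195:390],None,fx=4,fy=3.5,interpolation=cv2.INTER_CUBIC)[:600,:800])
cv2.imwrite("pics/z2.png",cv2.resize(im[215:275,300:380],None,fx=10,fy=10,interpolation=cv2.INTER_CUBIC))
im=cv2.imread("pics/scene0.png")
cv2.imwrite("pics/z3.png",cv2.resize(im[170:320,250:450],None,fx=4,fy=4,interpolation=cv2.INTER_CUBIC))
E
```

```text
(no output)
```

View pics/z1.png

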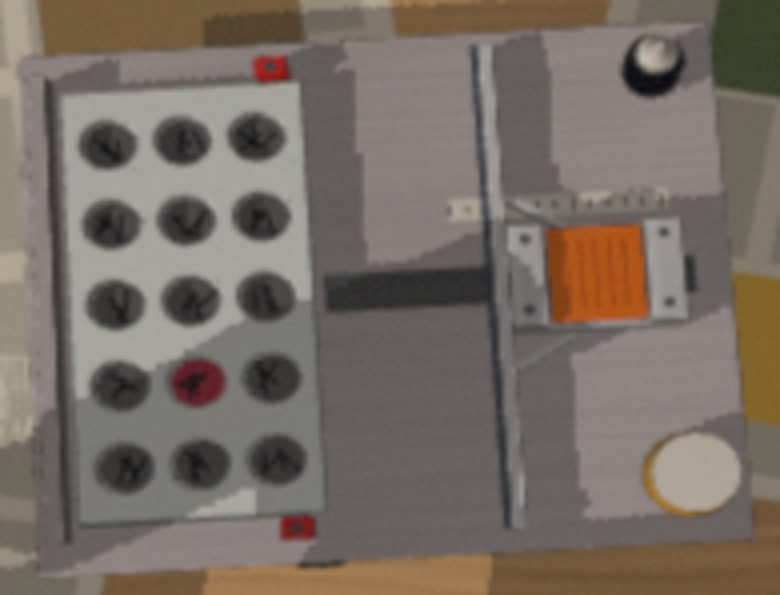

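View pics/z2.png

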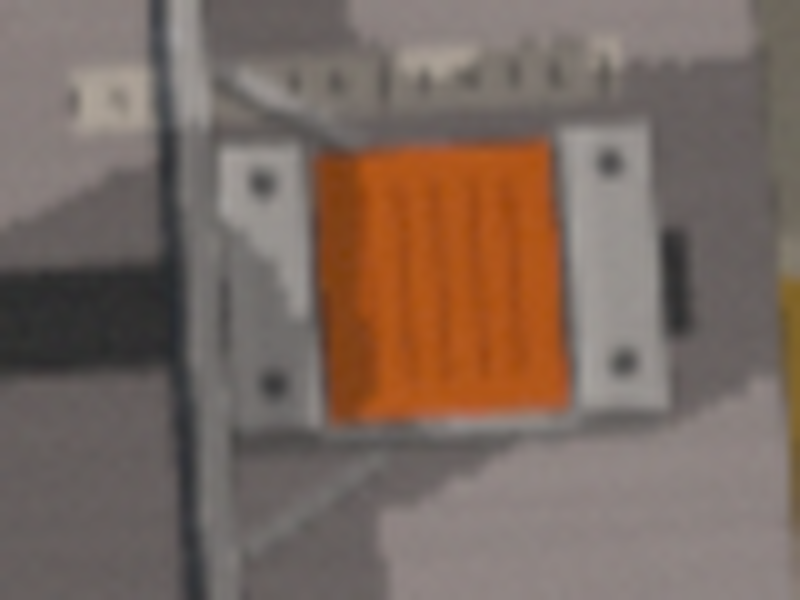

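View pics/z3.png

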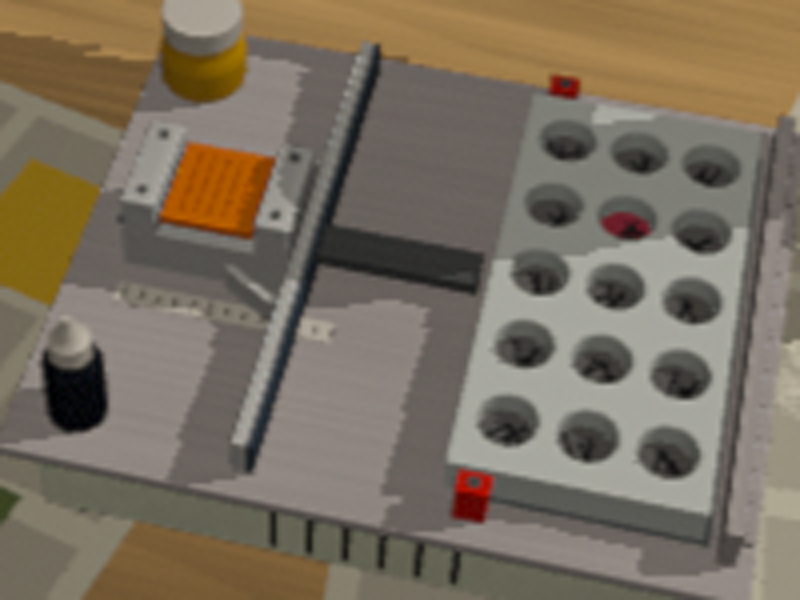

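```bash
cat > h.py <<'E'
import numpy as np, cv2
from station import *
def ray(f,uv,z):
    E=f["extrinsics"];R,t=E[:3,:3],E[:3,3];fl=240/np.tan(np.radians(f["vfov"]/2))
    C=-R.T@t; d=R.T@np.array([(uv[0]-f["cx"])/fl,-(uv[1]-f["cy"])/fl,-1]); return C+d*(z-C[2])/d[2]
E
python3 - <<'E'
from h import *
f=grab_frame("top");g=grab_frame("scene")
z1=lambda u,v:(195+u/4-.4,165+v/3.5-.4)
z2=lambda u,v:(300+u/10-.45,215+v/10-.45)
z3=lambda u,v:(250+u/4-.4,170+v/4-.4)
P=[ray(f,z1(*p),.085)[:2] for p in[(752,538),(708,25),(22,57),(40,574)]] # (-,-)(+,-)(+,+)(-,+) x,y
P=np.array(P);print(P,P.mean(0)); 
ex=(P[1]+P[2]-P[0]-P[3])/2; ey=(P[2]+P[3]-P[0]-P[1])/2
print(np.hypot(*ex),np.hypot(*ey),np.degrees(np.arctan2(ex[1],ex[0])),np.degrees(np.arctan2(-ey[0],ey[1])))
S=[ray(f,z1(*p),.111)[:2] for p in[(297,527),(270,69)]];d=S[1]-S[0];print("stops",S,np.hypot(*d),np.degrees(np.arctan2(d[1],d[0])))
S=[ray(g,z3(*p),.111)[:2] for p in[(565,83),(474,483)]];d=S[1]-S[0];print("stops scene",S,np.hypot(*d),np.degrees(np.arctan2(d[1],d[0])))
Q=np.array([ray(f,z2(*p),.130)[:2] for p in[(572,408),(550,143),(317,155),(330,422)]]);print("pad",Q,Q.mean(0))
B=np.array([ray(f,z2(*p),.140)[:2] for p in[(671,408),(650,122),(218,147),(237,432)]]);print("carr",B.mean(0))
Q=np.array([ray(g,z3(*p),.130)[:2] for p in[(192,145),(275,155),(250,236),(161,217)]]);print("pad scene",Q,Q.mean(0))
for n,a in(("q",get_state()["q"]),):print(a)
E
```

```text
[[ 0.38311247 -0.1725787 ]
 [ 0.71856642 -0.15657909]
 [ 0.70198147  0.23933843]
 [ 0.3649083   0.22410688]] [0.54214216 0.03357188]
0.33662594601125606 0.39668311474799783 2.6588210266414705 2.5132262376413137
stops [array([0.39248093, 0.07898494]), array([0.68598397, 0.09397559])] 0.29388561283969333 2.923838179918581
stops scene [array([0.3875571 , 0.07921429]), array([0.68516069, 0.09418568])] 0.29797993467913647 2.8799219648468806
pad [[ 0.51980768 -0.11502481]
 [ 0.57856714 -0.11146238]
 [ 0.57651852 -0.06011421]
 [ 0.5173588  -0.06202657]] [ 0.54806303 -0.08715699]
carr [ 0.54777386 -0.08708747]
pad scene [[ 0.51919947 -0.11214534]
 [ 0.51280521 -0.06457427]
 [ 0.57525959 -0.05974464]
 [ 0.57637656 -0.11099255]] [ 0.54591021 -0.0868642 ]
[ 1.53811640e+00  3.58967563e-01  1.15400894e-02 -1.17207730e-04
 -1.22412333e+00 -2.88111736e-01]
```

```bash
cat >> h.py <<'E'
from scipy.spatial.transform import Rotation as Ro
YAW=0.048
ty=np.array([-np.sin(YAW),np.cos(YAW),0]);tx=np.array([np.cos(YAW),np.sin(YAW),0])
def cur():
    s=get_state();a=s["ee_rot"]; return s,Ro.from_euler("xyz",a).as_matrix()
def plan(p):
    s,R=cur()
    for sg in(1,-1):
        x=np.array([0,0,-1.]);z=sg*tx;y=np.cross(z,x);T=np.stack([x,y,z],1)
        w=Ro.from_matrix(R.T@T).as_rotvec()
        print(sg,"shift",R.T@(np.array(p)-s["eef_pos"]),"rot",w,np.degrees(np.linalg.norm(w)))
    print(R.round(3),s["eef_pos"],s["q"].round(3),s["force"].round(2),s["width"])
E
python3 -c "
from h import *
plan([.547,-.087,.22])"
```

```text
1 shift [0.00664621 0.54652338 0.58483141] rot [-1.93962775e+00  6.07216593e-04  6.59626003e-04] 111.13249578683967
-1 shift [0.00664621 0.54652338 0.58483141] rot [ 1.20196473e+00  5.96228836e-04 -5.48856535e-04] 68.86752206921996
[[-0.     0.949 -0.315]
 [-0.001 -0.315 -0.949]
 [-1.     0.     0.001]] [0.2127946  0.64034362 0.22614542] [ 1.538  0.359  0.012 -0.    -1.224 -0.288] [-0.96  0.27  0.66] 0.08752314317210569
```

```bash
python3 -m crank '[[0,0.03,0.03,0.06,0,0,0],[0,0.06,0.065,0.12,0,0,0],[0,0.1,0.105,0.2,0,0,0],[0,0.135,0.145,0.3,0,0,0],[0,0.17,0.18,0.4,0,0,0],[0,0.2,0.215,0.5,0,0,0],[0,0.235,0.25,0.55,0,0,0],[0,0.27,0.285,0.6,0,0,0],[0,0.27,0.285,0.6,0,0,0]]' 10; python3 -c "
from h import *
plan([.547,-.087,.22])"
```

```text
t: 1.38
eef_pos: [0.3799, 0.2824, 0.2268]
ee_rot: [-2.505, 1.571, 1.282]
force: [0.7, 1.3, -0.1]
width: 0.0038
1 shift [0.00672399 0.39556425 0.08902122] rot [-2.54348301e+00 -2.70753781e-04 -1.99657368e-04] 145.7308432539201
-1 shift [0.00672399 0.39556425 0.08902122] rot [ 5.98109619e-01 -1.52286872e-04  2.06515026e-04] 34.26915999713257
[[ 0.     0.602 -0.798]
 [ 0.    -0.798 -0.602]
 [-1.    -0.    -0.   ]] [0.37991371 0.28242791 0.22680151] [ 1.056  0.02  -0.415 -0.    -1.135 -0.41 ] [ 0.75  1.28 -0.06] 0.003835236489228609
```

```bash
python3 -m crank '[[0,0.05,0.011,0.08,0,0,0],[0,0.1,0.022,0.16,0,0,0],[0,0.15,0.033,0.24,0,0,0],[0,0.2,0.045,0.32,0,0,0],[0,0.25,0.056,0.4,0,0,0],[0,0.3,0.067,0.5,0,0,0],[0,0.35,0.078,0.598,0,0,0],[0,0.386,0.082,0.598,0,0,0],[0.03,0.386,0.082,0.598,0,0,0],[0.03,0.386,0.082,0.598,0,0,0]]'; python3 -c "
from h import *
plan(np.array([.547,-.087,.14])+.012*ty)
for n in('top','scene','wrist'): cv2.imwrite(f'pics/{n}1.png',grab_frame(n)['pixels'][:,:,::-1])"
```

```text
t: 2.62
eef_pos: [0.5462, -0.072, 0.1943]
ee_rot: [0.029, 1.566, -3.061]
force: [0.0, -0.2, 0.6]
width: 0.0004
1 shift [ 0.0543332   0.00302163 -0.00030227] rot [-3.13822436e+00  2.27854219e-04  7.48159210e-03] 179.8075222587314
-1 shift [ 0.0543332   0.00302163 -0.00030227] rot [ 0.00335937  0.00476803 -0.00014521] 0.3342881897396329
[[-0.005  0.051 -0.999]
 [-0.    -0.999 -0.051]
 [-1.     0.     0.005]] [ 0.54622558 -0.07199095  0.1943336 ] [ 2.240e-01  1.830e-01 -3.070e-01 -1.000e-03 -1.086e+00 -1.720e-01] [ 0.05 -0.19  0.56] 0.00043983701697743817
```

View pics/wrist1.png

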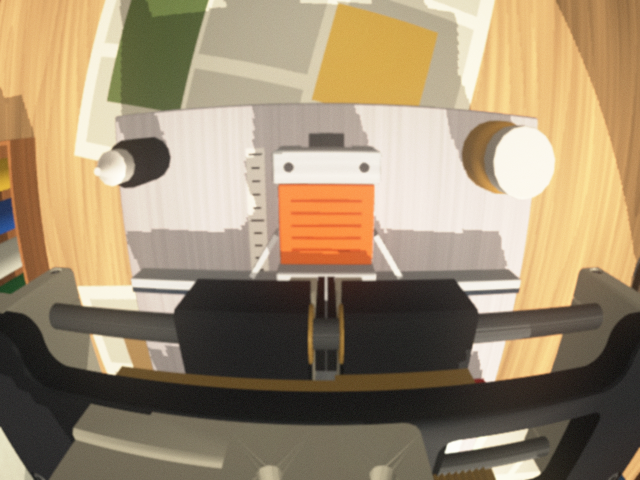

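View pics/scene1.png

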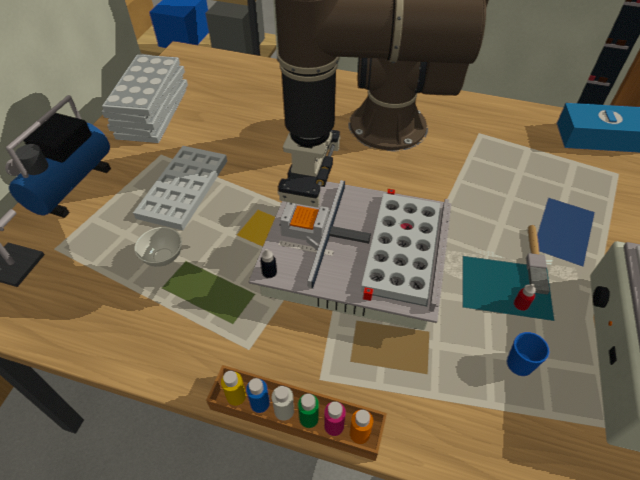

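The wrist view shows the shut fingers centred on the pad, with the pad's rear edge at about (279–374,184). I'll use the wrist camera to check the pad position.

```bash
python3 -c "
from h import *
f=grab_frame('wrist');E=f['extrinsics'];R,t=E[:3,:3],E[:3,3];fl=240/np.tan(np.radians(f['vfov']/2));C=-R.T@t
def fr(u,v,z):
    a=np.array([u-f['cx'],-(v-f['cy'])]);r=np.hypot(*a);th=r/fl
    d=R.T@np.array([*(a/r*np.sin(th)),-np.cos(th)]);return C+d*(z-C[2])/d[2]
o=np.array([.547,-.087,.13])
for u,v,z in[(279,184,.13),(374,184,.13),(281,263,.13),(371,263,.13),(275,183,.14),(380,181,.14)]:
    p=fr(u,v,z);print(p,(p-o)@tx,(p-o)@ty)
s=get_state();print((s['eef_pos']-o)@tx,(s['eef_pos']-o)@ty)
"
```

```text
[ 0.57993187 -0.11251213  0.13      ] 0.03166983209506109 -0.027062866281047957
[ 0.52132837 -0.11571938  0.13      ] -0.027020066921864018 -0.02745453408683245
[ 0.57752891 -0.06054936  0.13      ] 0.03176289016617686 0.024955352632707734
[ 0.51867579 -0.06376483  0.13      ] -0.02717672818055465 0.024567448848053043
[ 0.58114149 -0.11461346  0.14      ] 0.032777225625975716 -0.029219819709544806
[ 0.51928923 -0.1192142   0.14      ] -0.02922453989647657 -0.030847492223167343
0.0019927789055921045 0.01565152681895935
```

```bash
python3 -m crank '[[0.015,0.005,0,0,0.005,0,0],[0.035,0.005,0,0,0.005,0,0],[0.05,0.005,0,0,0.005,0,0],[0.057,0.005,0,0,0.005,0,0],[0.057,0.005,0,0,0.005,0,0],[0.057,0.005,0,0,0.005,0,0]]'; python3 -c "
from h import *
plan(np.array([.547,-.087,.13])+.011*ty)"
```

```text
t: 3.58
eef_pos: [0.5483, -0.0769, 0.1402]
ee_rot: [3.125, 1.565, 0.035]
force: [0.1, 0.1, 0.7]
width: 0.0
1 shift [ 0.01020901 -0.00097793  0.00181192] rot [-3.13726265e+00  1.39441237e-04 -9.33735772e-03] 179.75270559639011
-1 shift [ 0.01020901 -0.00097793  0.00181192] rot [ 4.31610794e-03 -5.95252402e-03 -8.88931685e-05] 0.42130608578228085
[[ 0.006  0.052 -0.999]
 [ 0.    -0.999 -0.052]
 [-1.     0.    -0.006]] [ 0.54827202 -0.07689665  0.14021971] [ 0.215  0.231 -0.382  0.001 -0.953 -0.164] [0.05 0.07 0.7 ] 4.823606403530907e-05
```

```bash
python3 -m crank '[[0.004,0,0,0,0,0,0],[0.007,0,0,0,0,0,0],[0.009,0,0,0,0,0,0],[0.010,0,0,0,0,0,0],[0.011,0,0,0,0,0,0],[0.012,0,0,0,0,0,0],[0.012,0,0,0,0,0,0]]'; python3 -m crank '[[0.001,0,0,0,0,0,0],[0.001,0,0,0,0,0,0]]'
```

```text
t: 4.45
eef_pos: [0.5479, -0.0772, 0.1286]
ee_rot: [3.052, 1.565, -0.038]
force: [-3.7, 0.7, 10.2]
width: 0.0008
t: 4.7
eef_pos: [0.5479, -0.0772, 0.1277]
ee_rot: [3.056, 1.565, -0.034]
force: [-4.5, 1.2, 8.9]
width: 0.0005
```

```bash
for i in 1 2; do python3 -m crank '[[0.001,0,0,0,0,0,0],[0.001,0,0,0,0,0,0]]';done
```

```text
t: 4.95
eef_pos: [0.5479, -0.0772, 0.1268]
ee_rot: [3.048, 1.565, -0.041]
force: [-4.6, 1.4, 10.6]
width: 0.0003
t: 5.2
eef_pos: [0.5479, -0.0772, 0.1258]
ee_rot: [3.041, 1.565, -0.048]
force: [-4.9, 1.0, 11.4]
width: 0.0001
```

```bash
python3 -m crank '[[0,-0.001,0,0,0,0,0],[0,-0.002,0,0,0,0,0],[0,-0.004,0,0,0,0,0],[0,-0.006,0,0,0,0,0],[0,-0.008,0,0,0,0,0],[0,-0.010,0,0,0,0,0],[0,-0.013,0,0,0,0,0],[0,-0.016,0,0,0,0,0],[0,-0.020,0,0,0,0,0]]'; python3 -c "
from h import *
for n in('top','wrist'): cv2.imwrite(f'pics/{n}2.png',grab_frame(n)['pixels'][:,:,::-1])
plan([0,0,0])"
```

```text
t: 6.32
eef_pos: [0.5469, -0.0575, 0.1259]
ee_rot: [2.959, 1.565, -0.131]
force: [-3.7, -1.3, 10.4]
width: 0.0003
1 shift [ 0.12279612 -0.08589416  0.54383261] rot [-3.13695652e+00  1.00392743e-03 -8.80918830e-03] 179.73508675176345
-1 shift [ 0.12279612 -0.08589416  0.54383261] rot [ 0.00462361 -0.00561637 -0.00064006] 0.4184203187908034
[[ 0.006  0.053 -0.999]
 [-0.    -0.999 -0.053]
 [-1.     0.001 -0.006]] [ 0.54689625 -0.05712565  0.12590378] [ 0.254  0.24  -0.407  0.002 -0.918 -0.202] [-4.95 -0.06 11.48] 0.0004332125660154359
```

View pics/wrist2.png

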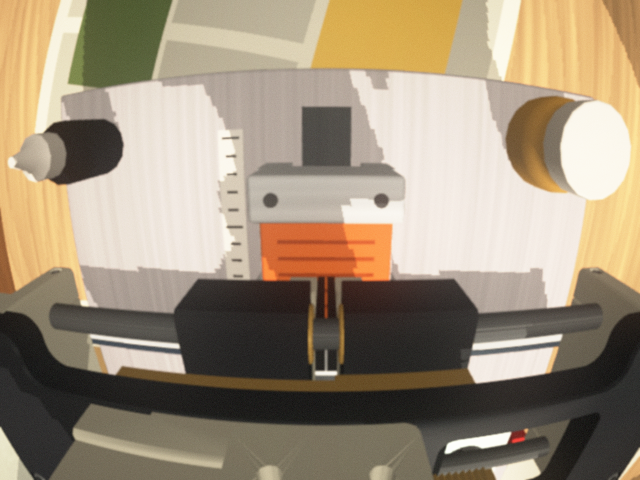

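```bash
python3 -m crank '[[0,-0.004,0,0,0,0,0],[0,-0.010,0,0,0,0,0],[0,-0.016,0,0,0,0,0],[0,-0.022,0,0,0,0,0],[0,-0.028,0,0,0,0,0],[0,-0.034,0,0,0,0,0],[0,-0.040,0,0,0,0,0],[0,-0.046,0,0,0,0,0],[0,-0.052,0,0,0,0,0],[0,-0.055,0,0,0,0,0]]'; python3 -c "
from h import *
for n in('top','scene'): cv2.imwrite(f'pics/{n}3.png',grab_frame(n)['pixels'][:,:,::-1])
im=cv2.imread('pics/scene3.png')
cv2.imwrite('pics/z3b.png',cv2.resize(im[170:320,250:450],None,fx=4,fy=4,interpolation=cv2.INTER_CUBIC))
plan([0,0,0])"
```

```text
t: 7.68
eef_pos: [0.5442, -0.0023, 0.1259]
ee_rot: [3.004, 1.565, -0.084]
force: [-4.6, -2.8, 11.5]
width: 0.0002
1 shift [ 0.1226967  -0.03075637  0.54405441] rot [-3.13686960e+00  6.01126168e-04 -9.27994424e-03] 179.73017901795734
-1 shift [ 0.1226967  -0.03075637  0.54405441] rot [ 0.00470927 -0.00591666 -0.00038326] 0.43382791518692104
[[ 0.006  0.053 -0.999]
 [-0.    -0.999 -0.053]
 [-1.     0.    -0.006]] [ 0.54418224 -0.00203965  0.12592522] [ 0.358  0.231 -0.42   0.003 -0.914 -0.307] [-5.33 -0.61 10.69] 0.0005196086965853179
```

View pics/z3b.png

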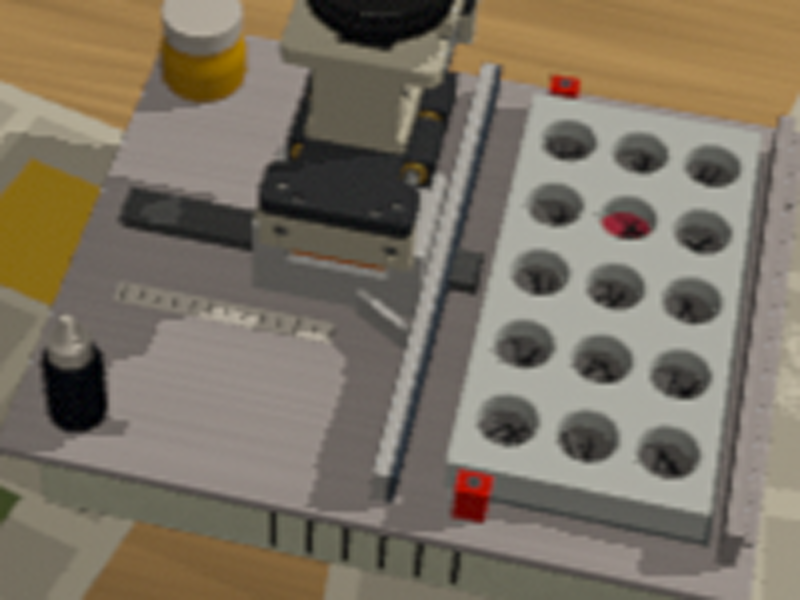

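```bash
python3 -m crank '[[0,-0.004,0,0,0,0,0],[0,-0.008,0,0,0,0,0],[0,-0.012,0,0,0,0,0],[0,-0.016,0,0,0,0,0],[0,-0.020,0,0,0,0,0],[0,-0.023,0,0,0,0,0],[0,-0.025,0,0,0,0,0]]'; python3 -c "
from h import *
for n in('top','scene'): cv2.imwrite(f'pics/{n}4.png',grab_frame(n)['pixels'][:,:,::-1])
im=cv2.imread('pics/scene4.png')
cv2.imwrite('pics/z4b.png',cv2.resize(im[170:320,250:450],None,fx=4,fy=4,interpolation=cv2.INTER_CUBIC))"
```

```text
t: 8.65
eef_pos: [0.5429, 0.0222, 0.126]
ee_rot: [2.909, 1.565, -0.18]
force: [-3.8, -4.2, 11.9]
width: 0.0003
```

View pics/z4b.png

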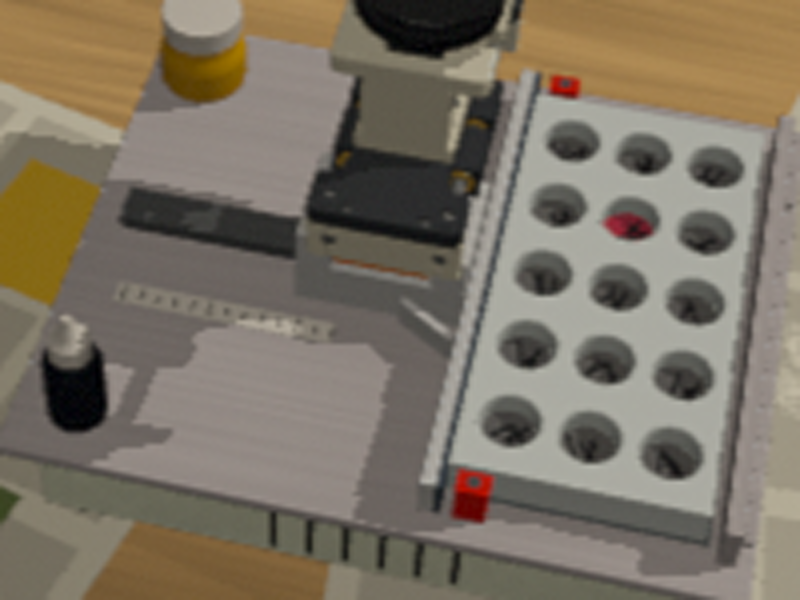

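```bash
python3 -m crank '[[0,-0.001,0,0,0,0,0],[0,-0.002,0,0,0,0,0],[0,-0.003,0,0,0,0,0],[0,-0.004,0,0,0,0,0],[0,-0.005,0,0,0,0,0]]';python3 -m crank '[[0,-0.001,0,0,0,0,0],[0,-0.002,0,0,0,0,0],[0,-0.003,0,0,0,0,0]]'
```

```text
t: 9.38
eef_pos: [0.5427, 0.027, 0.126]
ee_rot: [2.892, 1.565, -0.197]
force: [-3.1, -3.5, 11.4]
width: 0.0006
t: 9.75
eef_pos: [0.5427, 0.0291, 0.1261]
ee_rot: [2.672, 1.564, -0.416]
force: [-1.0, -9.2, 10.9]
width: 0.0
```

```bash
python3 -m crank '[[0,-0.001,0,0,0,0,0],[0,-0.001,0,0,0,0,0]]'; python3 -m crank '[[0,-0.001,0,0,0,0,0],[0,-0.001,0,0,0,0,0]]'; python3 -c "
from h import *
for n in('top','scene'): cv2.imwrite(f'pics/{n}5.png',grab_frame(n)['pixels'][:,:,::-1])
im=cv2.imread('pics/scene5.png')
cv2.imwrite('pics/z5b.png',cv2.resize(im[170:320,250:450],None,fx=4,fy=4,interpolation=cv2.INTER_CUBIC))"
```

```text
t: 10.0
eef_pos: [0.5428, 0.0301, 0.1262]
ee_rot: [2.726, 1.564, -0.362]
force: [-1.5, -8.6, 10.8]
width: 0.0006
t: 10.25
eef_pos: [0.5429, 0.0311, 0.1263]
ee_rot: [2.744, 1.564, -0.345]
force: [-1.2, -8.7, 11.8]
width: 0.0006
```

View pics/z5b.png

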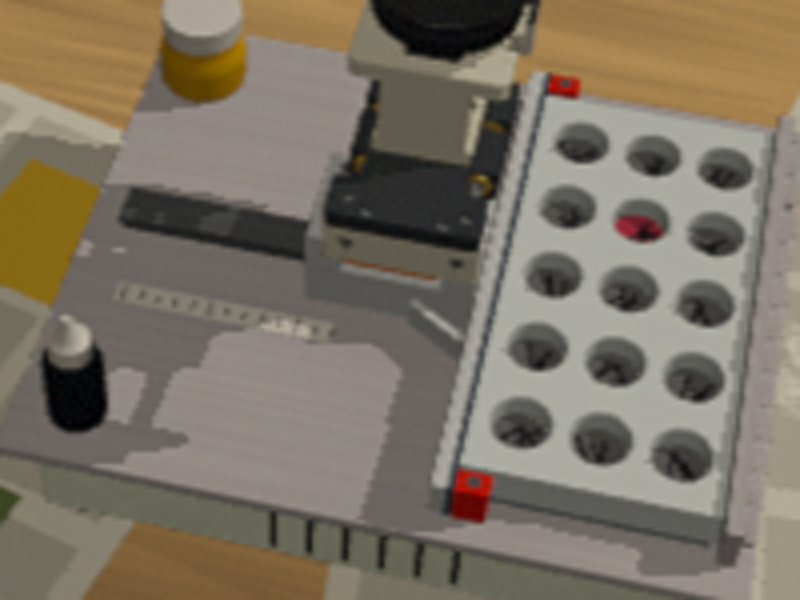

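```bash
for i in 1 2 3; do python3 -m crank '[[0.0003,-0.001,0,0,0,0,0],[0.0003,-0.001,0,0,0,0,0]]' | sed -n 2,4p; done
```

```text
eef_pos: [0.543, 0.0321, 0.126]
ee_rot: [2.755, 1.564, -0.334]
force: [0.6, -9.2, 11.7]
eef_pos: [0.543, 0.0331, 0.1258]
ee_rot: [2.762, 1.563, -0.327]
force: [-0.1, -9.9, 11.8]
eef_pos: [0.5431, 0.0341, 0.1255]
ee_rot: [2.777, 1.563, -0.312]
force: [-0.6, -9.3, 12.1]
```

```bash
for i in 1 2 ; do python3 -m crank '[[0.0,-0.001,0,0,0,0,0],[0.0,-0.001,0,0,0,0,0]]' | sed -n 2,4p; done; python3 -c "
from h import *
for n in('top','scene'): cv2.imwrite(f'pics/{n}6.png',grab_frame(n)['pixels'][:,:,::-1])
im=cv2.imread('pics/scene6.png')
cv2.imwrite('pics/z6b.png',cv2.resize(im[170:320,300:450],None,fx=5,fy=4,interpolation=cv2.INTER_CUBIC))
im=cv2.imread('pics/top6.png')
cv2.imwrite('pics/z6t.png',cv2.resize(im[165:335,195:390],None,fx=4,fy=3.5,interpolation=cv2.INTER_CUBIC))"
```

```text
eef_pos: [0.5431, 0.0348, 0.1256]
ee_rot: [2.706, 1.563, -0.382]
force: [0.2, -11.3, 11.6]
eef_pos: [0.5431, 0.0348, 0.1256]
ee_rot: [2.536, 1.563, -0.553]
force: [2.4, -16.6, 10.8]
```

View pics/z6b.png

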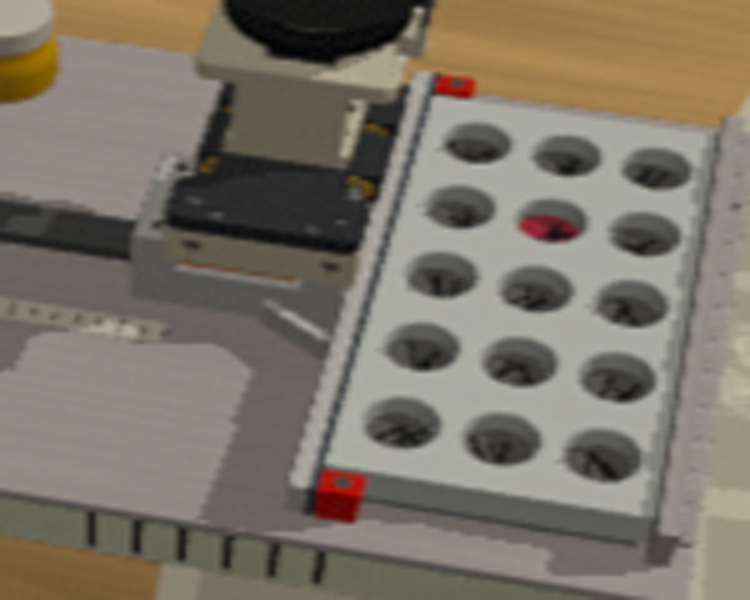

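View pics/z6t.png

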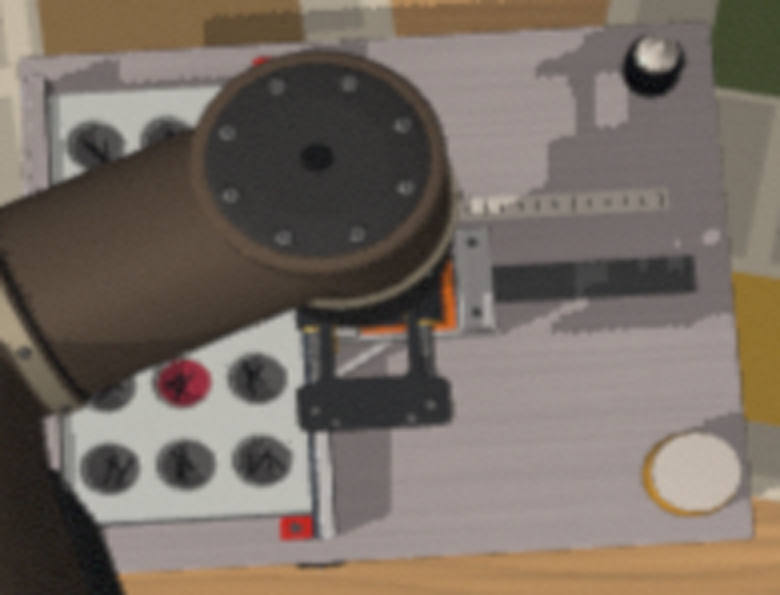

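Contact with the stops is confirmed: the TCP stalled, the push rose to 16.6 N, and both pictures show the jaw against the red stops. I'll ease off the push slightly, then lift straight up.

```bash
python3 -m crank '[[0,0,0,0,0,0,0],[0,0.0005,0,0,0,0,0],[0,0.0008,0,0,0,0,0]]';python3 -m crank '[[-0.002,0,0,0,0,0,0],[-0.004,0,0,0,0,0,0],[-0.006,0,0,0,0,0,0],[-0.008,0,0,0,0,0,0],[-0.012,0,0,0,0,0,0],[-0.018,0,0,0,0,0,0],[-0.03,0,0,0,0,0,0]]'; python3 -m crank '[[-0.03,0,0,0,0,0,0],[-0.07,0,0,0,0,0,0],[-0.1,0,0,0,0,0,0],[-0.1,0.05,0,0,0,0,0],[-0.1,0.1,0,0,0,0,0],[-0.1,0.15,0,0,0,0,0],[-0.1,0.2,0,0,0,0,0],[-0.1,0.2,0,0,0,0,0]]'; python3 -c "
from h import *
for n in('top','scene'): cv2.imwrite(f'pics/{n}7.png',grab_frame(n)['pixels'][:,:,::-1])
im=cv2.imread('pics/scene7.png')
cv2.imwrite('pics/z7b.png',cv2.resize(im[170:320,250:450],None,fx=4,fy=4,interpolation=cv2.INTER_CUBIC))
im=cv2.imread('pics/top7.png')
cv2.imwrite('pics/z7t.png',cv2.resize(im[165:335,195:390],None,fx=4,fy=3.5,interpolation=cv2.INTER_CUBIC))"
```

```text
t: 12.08
eef_pos: [0.543, 0.0348, 0.1255]
ee_rot: [2.69, 1.563, -0.399]
force: [1.0, -11.4, 10.8]
width: 0.0005
t: 12.95
eef_pos: [0.5417, 0.0371, 0.1539]
ee_rot: [3.123, 1.566, 0.034]
force: [-0.6, 0.1, 0.1]
width: 0.0007
t: 13.95
eef_pos: [0.5517, -0.1652, 0.2543]
ee_rot: [3.107, 1.565, 0.014]
force: [-0.8, 0.9, -0.6]
width: 0.0003
```

View pics/z7b.png

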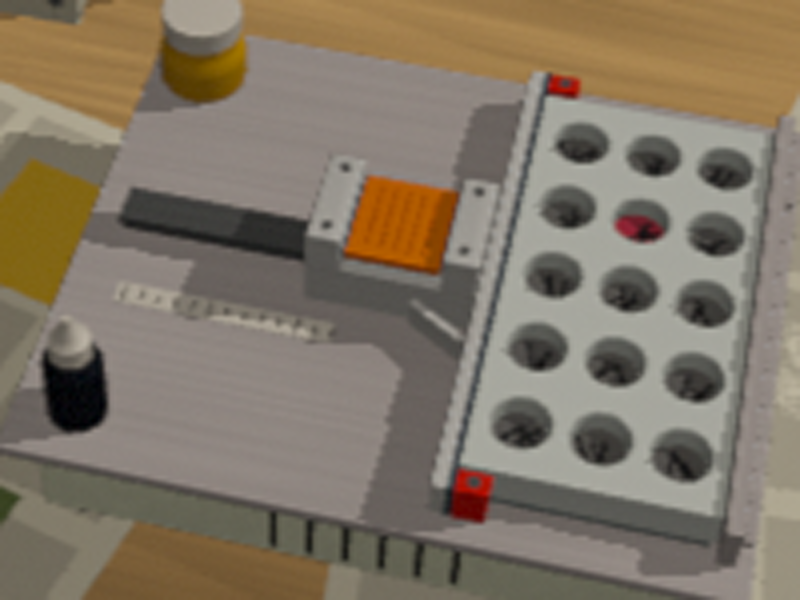

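View pics/z7t.png

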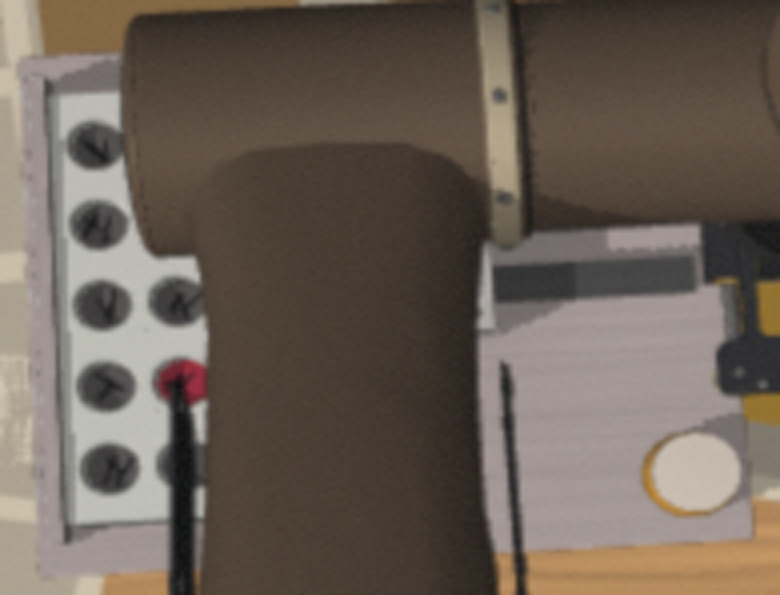

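View pics/top7.png

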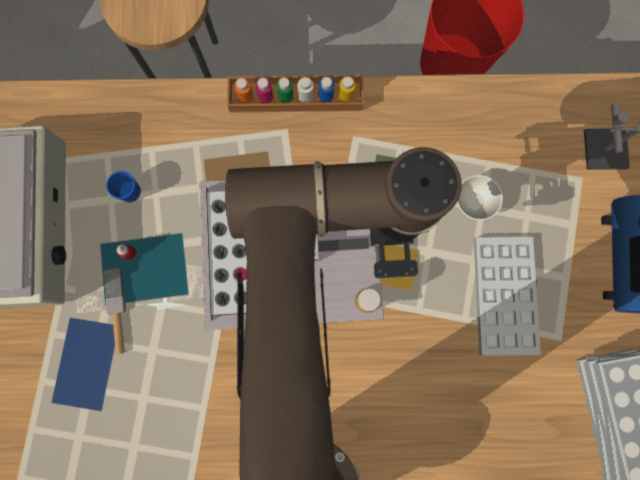

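The scene view shows the jaw against both red stops (about (545,85) and (455,490) in the crop), the pad up, and the mould flush along the jaw. I'll check with numbers: pad height and travel, and the mould's edges.

```bash
python3 -c "
from h import *
g=grab_frame('scene')
z3=lambda u,v:(250+u/4-.4,170+v/4-.4)
a=np.array([ray(g,z3(*p),.130) for p in[(192,145),(275,155),(250,236),(161,217)]]).mean(0)
b=np.array([ray(g,z3(*p),.130) for p in[(372,177),(457,188),(435,271),(345,253)]]).mean(0)
print('travel',(b-a)@ty,(b-a)@tx)
E=g['extrinsics'];c0=np.array([.542,.0336,.085])
# mould top corners z=.109
M=[ray(g,z3(*p),.109) for p in[(545,97),(775,130),(718,517),(462,470)]]
for m in M: print((m-c0)@tx,(m-c0)@ty)
im=cv2.imread('pics/scene7.png')
cv2.imwrite('pics/z8.png',cv2.resize(im[190:310,355:455],None,fx=5,fy=5,interpolation=cv2.INTER_CUBIC))
"
```

```text
travel 0.10449234661236292 -0.00040058024237834503
-0.13938893974032063 0.04313699285662174
-0.1457935838814395 0.179250853542873
0.13455711514944582 0.17650515437402123
0.1381617702785644 0.0460946398406561
```

View pics/z8.png

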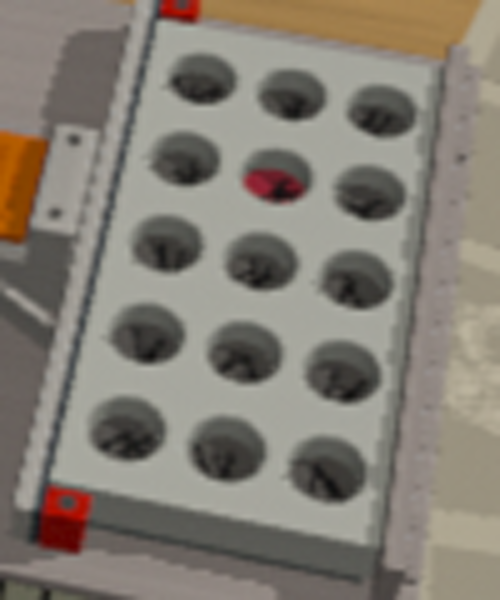

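The mould's centre comes out at y ≈ 0.111. Pad travel measures 104 mm, so I want an unobstructed top view of the gap between jaw and stops. I'll move the arm aside.

```bash
python3 -m crank '[[-0.02,0.03,0,0,0,0,0],[-0.03,0.06,0.01,0,0,0,0],[-0.03,0.1,0.03,0,0,0,0],[-0.03,0.14,0.05,0,0,0,0],[-0.03,0.18,0.08,0,0,0,0],[-0.03,0.22,0.11,0,0,0,0],[-0.03,0.26,0.14,0,0,0,0],[-0.03,0.3,0.17,0,0,0,0],[-0.03,0.34,0.18,0,0,0,0],[-0.03,0.34,0.18,0,0,0,0]]'; python3 -c "
from h import *
f=grab_frame('top');im=f['pixels'][:,:,::-1].copy();cv2.imwrite('pics/top8.png',im)
cv2.imwrite('pics/z9.png',cv2.resize(im[165:335,195:390],None,fx=4,fy=3.5,interpolation=cv2.INTER_CUBIC))
im0=cv2.imread('pics/top0.png')
A=cv2.resize(im[175:200,240:300],None,fx=12,fy=12,interpolation=cv2.INTER_CUBIC);B=cv2.resize(im[300:325,240:300],None,fx=12,fy=12,interpolation=cv2.INTER_CUBIC)
cv2.imwrite('pics/z10.png',cv2.vconcat([A,B]))"
```

```text
t: 15.35
eef_pos: [0.3894, -0.5126, 0.2824]
ee_rot: [-3.096, 1.566, 0.097]
force: [0.3, -0.4, -0.4]
width: 0.0008
```

View pics/z9.png

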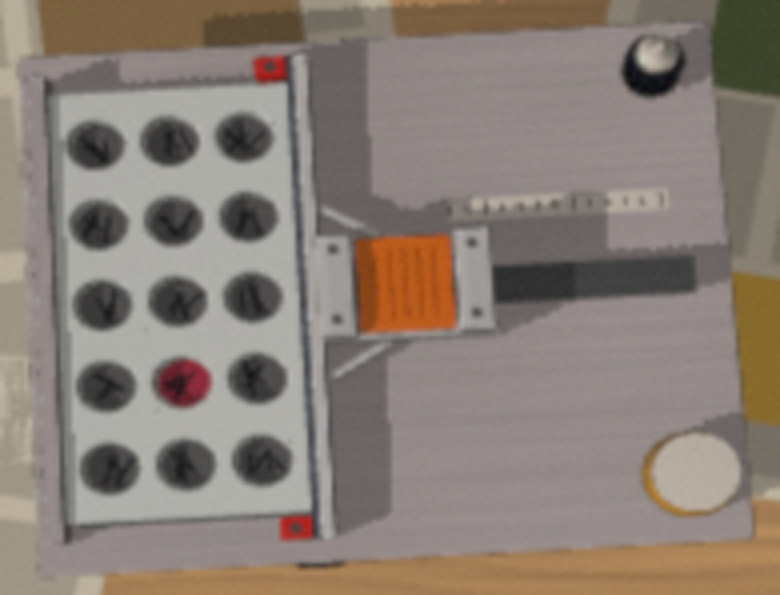

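View pics/z10.png

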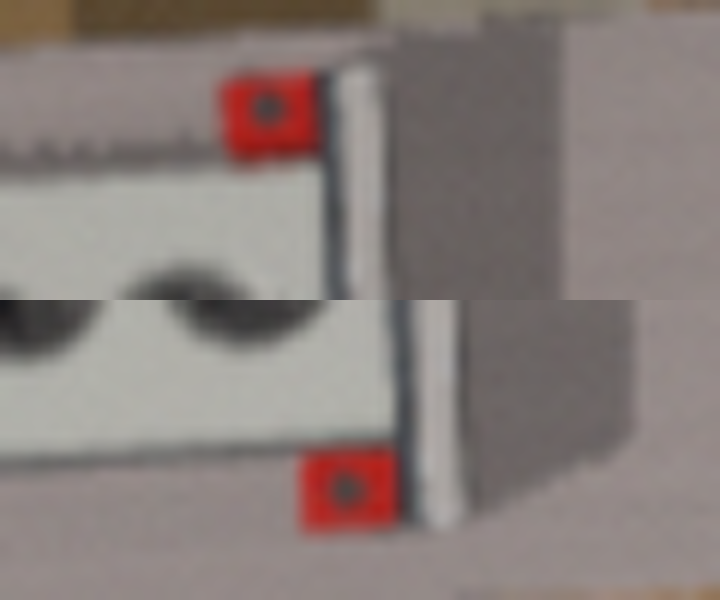

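The top view shows the jaw's dark rubber touching both red stops. The mould is square against it, with only a thin gap at the fence, and the bottle and jar haven't moved. I'm handing in.

```bash
python3 -c "
from station import *
print(job_done())"
```

```text
the job is handed in; nothing more can be done
None
```

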